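Set the roller feed to third and start it

ROBOT

A 6-joint arm with a two-finger parallel gripper is mounted at the origin on the work surface. World frame = base frame: x ahead of the robot, y to its left, z up, the work surface at z = 0. Lengths are in mm, angles in rad, forces in N, time in s.
With the tool pointing down it reaches from about 325 to 875 mm from the base axis. Payload 4.4 kg.
Tool frame: the origin (TCP) lies midway between the tips of the shut fingers; the grasp point (between the pads) lies manip.hold_point_z behind it (manip.hold_point_z is the distance from the TCP to the grasp point, in mm); z points along the fingers, y is the direction in which the jaws open and shut (so a half turn about z gives the same grasp; the last joint's range is limited). The gripper opens to 85 mm and grips with 20 to 120 N. Pads are 22 mm wide; open, the fingers measure 114 mm over their backs; the gripper's body (76 mm by 85 mm) begins 54 mm behind the grasp point. The pads swing forward as they close: fully open they stand 13 mm farther back than shut.
Start: joints at [-1.399, 0.207, 1.542, -0, 1.393, -0.15], TCP at [181.845, -545.49, 194.082] pointing down, gripper open.
Joint ranges: [-2.73, 2.73], [-0.86, 2.22], [0.23, 2.46], [-1.11, 4.25], [0.08, 2.63], [-2.82, 2.82]. Speed limits (rad/s): [2.79, 2.79, 3.14, 3.14, 3.14, 3.14].

INTERFACE

Orientations are given as a rotation vector (axis times angle).
In Python, from workcell import observe, snapshot, order, manip gives the robot as it stands. The module is installed in compiled form; this text tells all that it offers.
- The arm moves only by the tool carry_out, never from a script. Its arguments are lists of equal length, an entry for each row: "delta_pos": the shift along the tool's x, y, z in mm, a list of three; "dr": the turn, a rotation vector about the tool's x, y, z in rad, a list of three; "hand": the gripper command: -1 is shut, 1 is fully open, values between are in proportion. In form: {"delta_pos": [[x, y, z], ...], "dr": [[rx, ry, rz], ...], "hand": [hand, ...]}. A call has 1 to 8 rows; each row is the pose to reach, as a shift and turn from the pose commanded when the call began, along the tool's axes at that moment; what a row does not reach only later rows make up. A row lasts 1/10 s, in which the tool goes at most 50 mm and 8.59 degrees, less where a joint would pass 70% of its speed; a pose out of reach is approached as far as the arm can. A call with a gripper value outside its range is refused whole. The fingers move at their own pace and stop on an object; "force" is the grip in N (left out, the last holds). Time passes only in rows, so rows that repeat a pose let the fingers close. It gives the time, the measured TCP pose, the force and the opening at its end, in the units of the state.
- observe(): the state, without advancing time (a new reading comes with each control period).
- snapshot(name): name is "side" or "top" or "wrist"; returns a dict with "color" (420x560x3 uint8, blue, green, red), "fx", "fy", "cx", "cy" (pixels), "rvec" (rotation vector, rad) and "tvec" (3), from world to camera coordinates, as OpenCV has them; the wrist camera has in their place "mount" (4x4, takes a point from camera to tool coordinates, whose origin is the TCP and whose axes are the flange's). Camera axes: x right, y down, z forward; pixel columns grow to the right and rows downward; lengths in mm; the calibration is good to about 2 mm. A picture is of the moment at which its call begins: read the wrist's pose just before it. There is no depth.
- order.close_job(): hands the job in, once; it reports no verdict.
The state is a dict: "t": time; "joint_pos": joint angles; "qd": joint speeds; "joint_efforts": joint torques, N m; "tool_pos": TCP position; "tool_rot": TCP orientation; "wrist_force": force on the tool from outside, world axes, zero at the start; "ft_torque": the same for the moment, N m; "grip_width": finger opening in mm.
Only numpy, scipy, OpenCV 4.12 (cv2) and the standard library are available. Lean on these libraries where they do the work, as an engineer would, in place of code of your own. Each camera call takes 0.05 s, during which the arm holds its last target. There are 200 camera calls.

TASK

Set the roller feed to its third speed: push the lever on the green console along its slot, away from the end it rests at, and count the clicks, stopping when it sits in the third notch without ever running past it. Then press the small flat start button fully down and let it come back up. Only push with the fingertips: do not pinch or pull the lever, do not press the mushroom stop button, and leave everything lying around where it is.

Things in the scene. Friction and masses are not known exactly. Their poses are not given: they have to be found in the camera images.
- console: fixed green box 200 (x) x 280 (y) x 75 mm high, aluminium top; origin: centre of its underside, on the table. Its y runs along the lever's slot, the way to push; its -x side, nearest the robot, carries the buttons. Turned up to 0.4 rad. The slot is at x = 25 mm, y = -73 to +73; five short dark ticks beside it (x = -1 mm) mark the five notches
- lever (a joint): lever travel along console +y, m. 0 and 0.127: end stops; the lever stands at console y = -0.0635 + travel. Starts at 0 to 0.026 in a smooth stretch (0.5 N). Notches 0.049, 0.067, 0.085 (third), 0.103, 0.121; crests 9 mm before each. Leaving a notch takes 4 to 7 N at once, fading to nothing at the crest; past it the lever snaps ahead into the notch by itself and stays there
- lever_top (a point): centre of the top of the lever's grip, 131 mm above the table, 56 above the console's top. The grip is a black upright block 32 mm across the slot, 18 along it, 34 high, on a 10 mm steel stem; it spans 22 to 56 mm above the console's top. Push on its flat -y face, 9 mm behind this point
- start (a joint): travel of the start button in m: 0 up, 0.006 fully down (takes 5 N); it springs back
- start_top (a point): centre of the top of the start button: small flat round black button, 26 mm across, in a low steel housing on the console, pressed straight down; at x = -60, y = +35 mm in the console frame; top 22 mm above the console's top
- stop (a joint): travel of the stop button in m: 0 up, 0.006 down; it is not to be pressed
- stop_top (a point): centre of the top of the mushroom stop button: a black mushroom head 42 mm across standing 38 mm above the console's top, at x = -60, y = -60 mm in the console frame
- tape_measure: tape measure, 34 x 62 x 46 mm high, standing loose on the console's top beyond the slot near its +x +y corner; origin at the centre of its underside
- chuck_key: drill chuck key, steel T, 48 x 60 mm, 17 mm high, lying loose on the console's top beyond the slot near its +x -y corner
- calculator: pocket calculator 120 x 75 x 12 mm lying loose beside the console
- wood_block: wooden block with a hole, 80 x 50 x 35 mm, loose beside the console
- tape_roll: white roll of tape, 100 mm across, 48 mm high, lying loose beside the console
- screwdriver: screwdriver lying loose behind the console (+x side)
- oil_can: small aluminium can, 54 mm across, 100 mm high, standing loose beside the console

How it is judged (in metres and radians):
On the way, in this order (a step that is already met when the one before it is completed fails the run):
1. the lever has clicked past its first crest (value of joint lever above 0.043 m and value of joint start below 0.002 m).
2. the lever is at rest in the third notch (value of joint lever between 0.08 and 0.09 m and velocity of joint lever between -0.01 and 0.01 m/s and value of joint start below 0.002 m), for 0.2 s.
3. the start button is pressed down (value of joint start above 0.0045 m), for 0.05 s.
At the end, for the whole second after the job is handed in: The lever rests in the third notch (travel 0.080 to 0.090 m), the start button has been pressed at least 4.5 mm after that and is up again (under 2 mm), the stop button is up, nothing lying around was moved 25 mm or more (value of joint lever between 0.08 and 0.09 m and value of joint each of start, stop below 0.002 m); the robot touches nothing.
It fails at once if the lever runs past the third notch (travel over 0.094 m) (value of joint lever above 0.094 m).
It fails at once if the lever is pinched or pulled (fingers press on its leading half with over 2 N) (contact force between the fingers and lever_c2 above 2 N).
It fails at once if the start button is pressed before the lever is in the third notch (value of joint start above 0.003 m and value of joint lever below 0.079 m).
It fails at once if the stop button is pressed (over 3 mm) (value of joint stop above 0.003 m).
It fails at once if something lying around is shifted or lifted by 25 mm or more (distance of any of tape_measure, chuck_key, calculator, wood_block, tape_roll, screwdriver, oil_can from where it was at the start of the episode above 0.025 m).
It also fails if it takes over 64 s, if anything falls off the work surface, if the arm or the gripper's body presses on something with over 40 N, if the wrist force passes 120 N, or if a joint passes its speed limit or range.

## Working session

There is one attempt and no reset: what is moved stays moved. The work goes in short steps, Python scripts to look and compute and a tool call to move; the robot and the scene stay as the last step left them, time stands still between calls to the robot, and variables do not carry over. Pictures are saved under pics/ and viewed, about 8 in all and at most 12, crops included, and the job is handed in when it is done.

Besides the shell and the picture viewer there is one more tool, called after "Request:" by a JSON object that holds its "name" and its "arguments", one argument or row to a line. carry_out: Moves the arm, as the interface text tells. Its arguments: {"type":"object","properties":{"delta_pos":{"type":"array","items":{"type":"array","items":{"type":"number"}}},"dr":{"type":"array","items":{"type":"array","items":{"type":"number"}}},"hand":{"type":"array","items":{"type":"number"}},"force":{"type":"number"}},"required":["delta_pos","dr","hand"]}

```bash
mkdir -p pics
python3 - <<'E'
from workcell import observe, snapshot, manip
import cv2, numpy as np
print(observe()); print(manip.hold_point_z)
for n in("top","side"):
    s=snapshot(n); cv2.imwrite(f"pics/{n}1.png",s["color"]); print(n,{k:np.round(v,4) for k,v in s.items() if k!="color"})
    np.save(f"{n}.npy",{k:v for k,v in s.items() if k!="color"},allow_pickle=True)
a=[cv2.imread(f"pics/{n}1.png") for n in("top",)]
E
```

```text
{'t': 0.0, 'joint_pos': array([-1.39949944e+00,  2.07421418e-01,  1.54298043e+00, -2.51007765e-05,
        1.39348587e+00, -1.50511574e-01]), 'qd': array([-0.00134988, -0.00050314,  0.00171661,  0.00074319,  0.00020479,
        0.00044915]), 'joint_efforts': array([-1.94477791e-03, -3.83041084e+01, -2.91595387e+01, -5.12329425e-04,
        1.06000595e-02, -2.00424083e-06]), 'tool_pos': array([ 181.69068426, -544.64429669,  192.91249109]), 'tool_rot': array([-3.09874597e+00, -5.02956407e-01,  7.62099956e-05]), 'wrist_force': array([ 0.41946771, -0.16494218, -0.22318826]), 'ft_torque': array([0.00402657, 0.03981062, 0.00392138]), 'grip_width': 85.93872645967984}
18.700000000000003
top {'fx': np.float64(461.1784), 'fy': np.float64(461.1784), 'cx': np.float64(285.0292), 'cy': np.float64(214.1622), 'rvec': array([ 2.1322, -2.1128,  0.1968]), 'tvec': array([ 32.7589, 645.3939, 872.4797])}
side {'fx': np.float64(395.9636), 'fy': np.float64(395.9636), 'cx': np.float64(277.5891), 'cy': np.float64(211.5682), 'rvec': array([ 0.4868, -2.5875,  1.3248]), 'tvec': array([586.0566, 196.9905, 792.1357])}
```

View pics/top1.png

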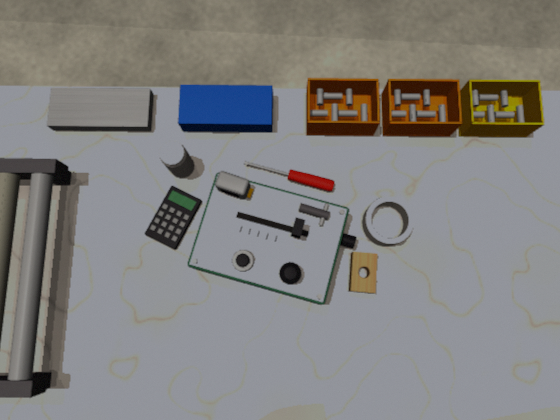

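View pics/side1.png

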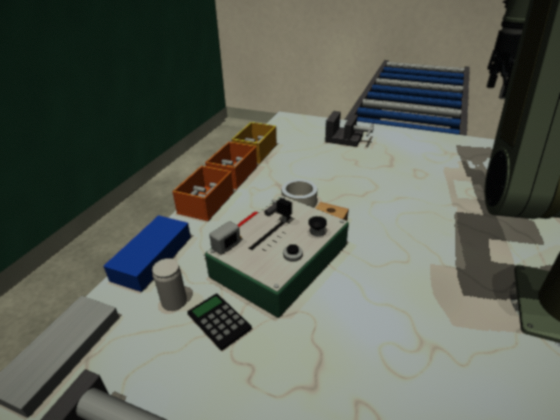

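The top view shows the console centred near (268,238). The start button is at (243,260), the stop at (290,272) and the lever near (299,228), at the slot's right (-y) end. I'll enlarge it.

Run:
```python
import cv2
a=cv2.imread("pics/top1.png")[165:311,180:365]
cv2.imwrite("pics/c1.png",cv2.resize(a,None,fx=4,fy=4,interpolation=cv2.INTER_CUBIC))
```

```text
(no output)
```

View pics/c1.png

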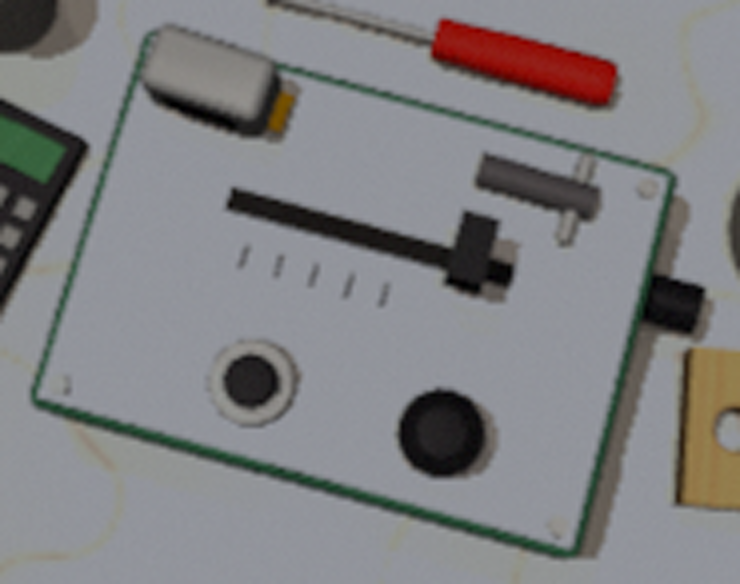

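The crop shows these, in crop pixels: slot ends at (230,200) and (512,275), five ticks from (244,257) to (384,295), start at (251,381), stop at (442,430), and lever grip top around (478,245). I'll fit the console pose.

```bash
cat > h.py <<'E'
import numpy as np, cv2
from scipy.optimize import least_squares
from scipy.spatial.transform import Rotation as R
C=np.load("top.npy",allow_pickle=True).item()
K=np.array([[C["fx"],0,C["cx"]],[0,C["fy"],C["cy"]],[0,0,1]])
Rm=R.from_rotvec(np.ravel(C["rvec"])).as_matrix(); T=np.ravel(C["tvec"])
def back(px,z):
    d=Rm.T@np.linalg.solve(K,[px[0],px[1],1]); o=-Rm.T@T
    return o+d*(z-o[2])/d[2]
E
python3 - <<'E'
from h import *
c=lambda p:(p[0]/4+180-.375,p[1]/4+165-.375)
L=[((244,257),-1,57.5,75),((279,266),-1,39.5,75),((314,275),-1,21.5,75),((349,286),-1,3.5,75),((384,295),-1,-14.5,75),
((230,200),25,73,75),((251,381),-60,35,97),((442,430),-60,-60,113),((148,34),100,140,75),((672,175),100,-140,75)]
W=np.array([back(c(p),z)[:2] for p,_,_,z in L]);B=np.array([[x,y] for _,x,y,_ in L])
def M(v): a=v[2];return B@np.array([[np.cos(a),np.sin(a)],[-np.sin(a),np.cos(a)]])+v[:2]
r=least_squares(lambda v:(M(v)-W).ravel(),[500,0,0],loss='soft_l1',f_scale=2)
print(r.x);print(np.round(M(r.x)-W,1))
a=r.x[2];Q=np.array([[np.cos(a),-np.sin(a)],[np.sin(a),np.cos(a)]])
print("lever top in console",Q.T@(back(c((478,247)),131)[:2]-r.x[:2]))
for n,b in dict(start=(-60,35),stop=(-60,-60),slot0=(25,-63.5),n3=(25,21.5)).items(): print(n,r.x[:2]+Q@b)
for y in(-63.5,-50,-37.5):
  for x in (9,41):
   for dy in(-9,9):
    p=np.r_[r.x[:2]+Q@[x,y+dy],131]; q=K@(Rm@p+T);q=q[:2]/q[2];print(y,x,dy,(q+.375-[180,165])*4)
E
```

```text
[597.59045962  70.35256704 -31.68105852]
[[-0.2 -0.1]
 [-0.6 -0.1]
 [-1.  -0.1]
 [-0.4 -0. ]
 [-0.8 -0.1]
 [ 0.3  0.3]
 [ 0.1  0.8]
 [-1.4  0.2]
 [ 5.1  1.3]
 [ 2.2 -4.8]]
lever top in console [ 26.17100931 -53.29678493]
start [548.8582665  119.85179283]
stop [523.96478569  28.17128992]
slot0 [605.07758111   2.52047278]
n3 [627.35069551  84.55039644]
-63.5 9 -9 [508.18669568 293.41363489]
-63.5 9 9 [470.65619454 282.96349179]
-63.5 41 -9 [526.24063006 227.74508001]
-63.5 41 9 [488.94017031 217.43508822]
-50 9 -9 [480.03119238 285.57390375]
-50 9 9 [442.56165299 275.14073507]
-50 41 -9 [498.25775496 220.01050477]
-50 41 9 [461.01748081 209.71714852]
-37.5 9 -9 [454.00206753 278.32624994]
-37.5 9 9 [416.58884186 267.90876148]
-37.5 41 -9 [472.38795165 212.85999077]
-37.5 41 9 [435.20327512 202.58200192]
```

```bash
cat >> h.py <<'E'
A=-31.68105852+10*np.pi; O=np.array([597.6,70.35])
Q=np.array([[np.cos(A),-np.sin(A)],[np.sin(A),np.cos(A)]])
# desired tool: x along console +y, z down, y = z cross x
u=np.r_[Q[:,1],0]; D=np.c_[u,np.cross([0,0,-1],u),[0,0,-1]]
def rel(xc,yc,z):
    from workcell import observe
    s=observe(); M=R.from_rotvec(s["tool_rot"])
    p=np.r_[O+Q@[xc,yc],z]
    print("at console",np.round(Q.T@(s["tool_pos"][:2]-O),1),"z",s["tool_pos"][2].round(1),"F_console",np.round(Q.T@s["wrist_force"][:2],2),s["wrist_force"][2].round(2),"t",s["t"])
    print("delta",np.round(M.inv().apply(p-s["tool_pos"]),1),"dr",np.round((M.inv()*R.from_matrix(D)).as_rotvec(),3))
E
python3 -c "
from h import *
print(A,D.round(3)); rel(25,-95,190)"
```

```text
-0.2651319841020694 [[ 0.262  0.965  0.   ]
 [ 0.965 -0.262  0.   ]
 [ 0.     0.    -1.   ]]
at console [-240.2 -702.5] z 193.0 F_console [1.18 0.35] -0.76 t 0.1
delta [ 557.3 -359.     4. ] dr [-0.002 -0.001 -0.984]
```

Request:
{"name": "carry_out", "arguments": {
  "delta_pos": [
    [557, -359, -10],
    [557, -359, -10],
    [557, -359, -10],
    [557, -359, -10],
    [557, -359, -10],
    [557, -359, -10],
    [557, -359, -10],
    [557, -359, -10]
  ],
  "dr": [
    [-0.002, -0.001, -0.984],
    [-0.002, -0.001, -0.984],
    [-0.002, -0.001, -0.984],
    [-0.002, -0.001, -0.984],
    [-0.002, -0.001, -0.984],
    [-0.002, -0.001, -0.984],
    [-0.002, -0.001, -0.984],
    [-0.002, -0.001, -0.984]
  ],
  "hand": [-1, -1, -1, -1, -1, -1, -1, -1]
}}

```text
t: 0.9
tool_pos: [432.9, -231.6, 199.9]
tool_rot: [2.493, 1.909, -0.001]
wrist_force: [1.0, -0.9, 0.5]
grip_width: -0.1
```

```bash
python3 -c "
from h import *
rel(25,-95,190)"
```

```text
at console [ -79.8 -334.6] z 199.9 F_console [ 1.24 -0.56] 0.54 t 0.9
delta [239.4 105.1   9.6] dr [0.001 0.002 0.001]
```

Request:
{"name": "carry_out", "arguments": {
  "delta_pos": [
    [239, 105, 10],
    [239, 105, 10],
    [239, 105, 10],
    [239, 105, 10],
    [239, 105, 10],
    [239, 105, 10],
    [239, 105, 10],
    [239, 105, 10]
  ],
  "dr": [
    [0, 0, 0],
    [0, 0, 0],
    [0, 0, 0],
    [0, 0, 0],
    [0, 0, 0],
    [0, 0, 0],
    [0, 0, 0],
    [0, 0, 0]
  ],
  "hand": [-1, -1, -1, -1, -1, -1, -1, -1]
}}

```text
t: 1.7
tool_pos: [595.3, -31.2, 189.2]
tool_rot: [2.494, 1.907, -0.004]
wrist_force: [-0.1, -0.9, -0.5]
grip_width: 0.2
```

```bash
python3 -c "
from h import *
rel(25,-90,108)
from workcell import snapshot
s=snapshot('wrist');cv2.imwrite('pics/w1.png',s['color']);print(s['mount'].round(2),s['fx'],s['cx'],s['cy'])"
```

```text
at console [ 24.3 -98.6] z 189.2 F_console [ 0.18 -0.92] -0.55 t 1.7
delta [ 8.9  0.7 81.2] dr [-0.     0.003 -0.   ]
[[   0.     -0.95   -0.31   78.77]
 [   1.      0.      0.     -1.11]
 [  -0.     -0.31    0.95 -180.49]
 [   0.      0.      0.      1.  ]] 310.7918078296029 278.65316644037796 203.77794525431693
```

View pics/w1.png

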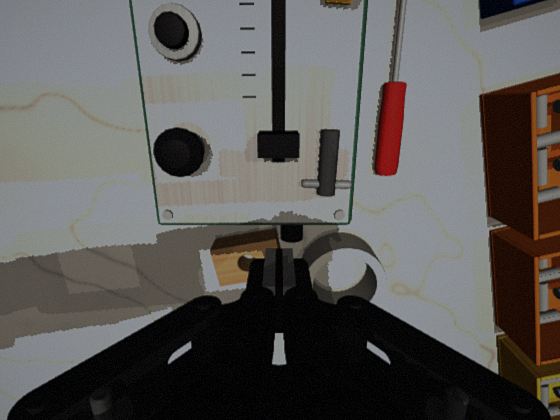

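The wrist view shows the fingertips (280,255) in line with the slot and the lever grip (279,138). The chuck key (328,165) and stop (180,152) are off to the sides. I'll descend behind the lever.

Request:
{"name": "carry_out", "arguments": {
  "delta_pos": [
    [9, 0.7, 30],
    [9, 0.7, 60],
    [9, 0.7, 81],
    [9, 0.7, 81],
    [9, 0.7, 81]
  ],
  "dr": [
    [0, 0, 0],
    [0, 0, 0],
    [0, 0, 0],
    [0, 0, 0],
    [0, 0, 0]
  ],
  "hand": [-1, -1, -1, -1, -1]
}}

```text
t: 2.25
tool_pos: [598.8, -23.6, 109.2]
tool_rot: [2.496, 1.905, -0.002]
wrist_force: [0.1, -0.3, 0.9]
grip_width: -0.1
```

```bash
python3 -c "
from h import *
rel(25,-82,108)"
```

```text
at console [ 25.7 -90.3] z 109.2 F_console [ 0.17 -0.28] 0.94 t 2.25
delta [ 8.3 -0.8  1.2] dr [ 0.001  0.002 -0.002]
```

Request:
{"name": "carry_out", "arguments": {
  "delta_pos": [
    [4, -0.7, 1],
    [8, -0.7, 1],
    [12, -0.7, 1],
    [16, -0.7, 1],
    [20, -0.7, 1],
    [24, -0.7, 1],
    [28, -0.7, 1],
    [32, -0.7, 1]
  ],
  "dr": [
    [0, 0, 0],
    [0, 0, 0],
    [0, 0, 0],
    [0, 0, 0],
    [0, 0, 0],
    [0, 0, 0],
    [0, 0, 0],
    [0, 0, 0]
  ],
  "hand": [-1, -1, -1, -1, -1, -1, -1, -1]
}}

```text
t: 3.05
tool_pos: [607.0, 9.3, 107.7]
tool_rot: [2.494, 1.907, -0.001]
wrist_force: [-0.4, 0.3, 0.0]
grip_width: -0.2
```

```bash
python3 -c "
from h import *
rel(25,-50,108)"
```

```text
at console [ 25.1 -56.4] z 107.7 F_console [-0.48  0.14] 0.04 t 3.05
delta [ 6.4 -0.1 -0.3] dr [0.001 0.002 0.   ]
```

Request:
{"name": "carry_out", "arguments": {
  "delta_pos": [
    [2, 0, 0],
    [4, 0, 0],
    [6, 0, 0],
    [8, 0, 0],
    [10, 0, 0],
    [10, 0, 0]
  ],
  "dr": [
    [0, 0, 0],
    [0, 0, 0],
    [0, 0, 0],
    [0, 0, 0],
    [0, 0, 0],
    [0, 0, 0]
  ],
  "hand": [-1, -1, -1, -1, -1, -1]
}}

```text
t: 3.65
tool_pos: [609.7, 18.8, 107.8]
tool_rot: [2.494, 1.908, -0.001]
wrist_force: [0.1, 0.0, 0.1]
grip_width: -0.4
```

```bash
python3 -c "
from h import *
rel(25,-43,108)
from workcell import snapshot
s=snapshot('wrist');cv2.imwrite('pics/w2.png',s['color'])"
```

```text
at console [ 25.1 -46.6] z 107.8 F_console [0.11 0.07] 0.14 t 3.65
delta [ 3.6 -0.1 -0.3] dr [0.001 0.002 0.   ]
```

View pics/w2.png

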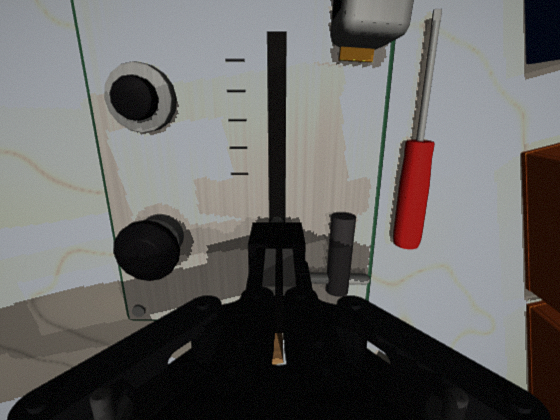

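The grip's front is near rows 222 to 245, still short of the first tick (row 173). I'll work out the travel from that.

```bash
cat >> h.py <<'E'
def wproj(s,pose,pc):  # console point -> wrist pixel
    p=np.r_[O+Q@pc[:2],pc[2]]
    t=R.from_rotvec(pose["tool_rot"]).inv().apply(p-pose["tool_pos"])
    c=np.linalg.inv(s["mount"])@np.r_[t,1]
    return np.round([s["fx"]*c[0]/c[2]+s["cx"],s["fy"]*c[1]/c[2]+s["cy"]],1)
E
python3 - <<'E'
from h import *
from workcell import observe,snapshot
o=observe();s=snapshot('wrist')
print("tick1",wproj(s,o,[-1,-14.5,75]),"tick5",wproj(s,o,[-1,57.5,75]))
for t in(30,34,38,42,49): print(t,[wproj(s,o,[25,-63.5+t+d,z]).tolist() for d,z in((9,97),(9,131),(-9,131))])
E
```

```text
tick1 [242.6 173.8] tick5 [238.6  61.2]
30 [[280.0, 196.5], [280.3, 214.6], [280.3, 245.1]]
34 [[280.0, 190.5], [280.4, 207.5], [280.3, 238.5]]
38 [[280.0, 184.4], [280.4, 200.3], [280.3, 231.8]]
42 [[280.0, 178.2], [280.4, 193.1], [280.3, 225.0]]
49 [[280.0, 167.3], [280.4, 180.1], [280.3, 212.8]]
```

Run:
```python
from h import *
from workcell import observe,snapshot
o=observe();s=snapshot('wrist')
print("TCP",wproj(s,o,[25,-46.6,107.8]),o["wrist_force"])
a=np.clip(s["color"][140:320,180:380].astype(float)*2.5,0,255).astype(np.uint8)
cv2.imwrite("pics/w3.png",cv2.resize(a,None,fx=3.3,fy=3.3,interpolation=cv2.INTER_CUBIC))
```

```text
TCP [280.1 234.9] [-0.03662426 -0.64445706  0.48593432]
```

View pics/w3.png

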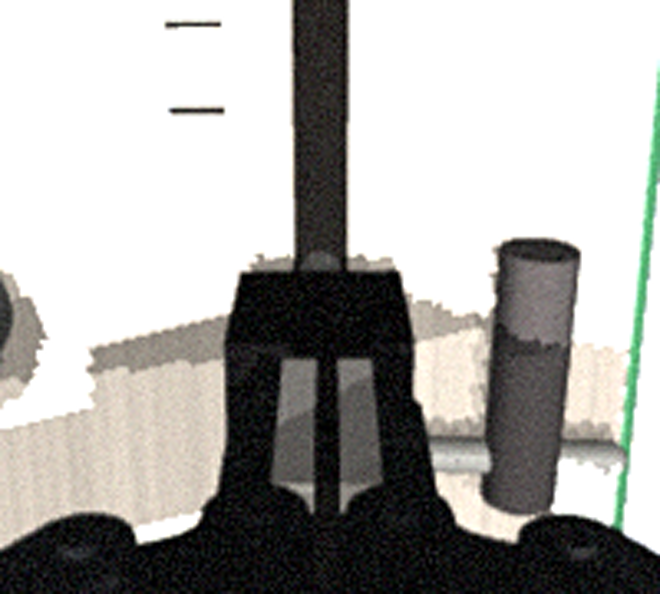

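Run:
```python
from h import *
f=lambda n:cv2.resize(np.clip(cv2.imread(n)[110:320,215:345].astype(float)*3.5,0,255).astype(np.uint8),None,fx=2.8,fy=2.8,interpolation=cv2.INTER_CUBIC)
cv2.imwrite("pics/cmp.png",np.hstack([f("pics/w1.png"),f("pics/w2.png")]))
```

```text
(no output)
```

View pics/cmp.png

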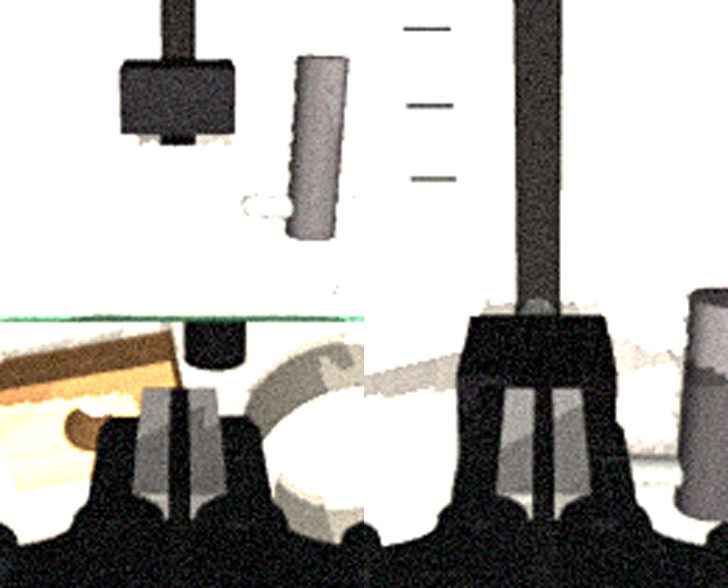

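The lever has not moved, and the pads (w2 rows 248+) cover the lever's top. That suggests the tips are above the grip, not behind it. I'll check in the side view.

Run:
```python
from h import *
from workcell import observe,snapshot
o=observe();s=snapshot('side');w=snapshot('wrist')
Ks=np.array([[s["fx"],0,s["cx"]],[0,s["fy"],s["cy"]],[0,0,1]])
def pj(p): return cv2.projectPoints(np.array([p],float),s["rvec"],s["tvec"],Ks,None)[0].ravel()
c=lambda x,y,z:np.r_[O+Q@[x,y],z]
L=dict(tcp=o["tool_pos"],top=c(25,-51,131),bot=c(25,-51,97),stop=c(-60,-60,113),start=c(-60,35,97))
u0,v0=(pj(L["top"])-[60,60]).astype(int)
for k,p in L.items(): print(k,pj(p).round(1),((pj(p)-[u0,v0])*5).round())
a=np.clip(s["color"][v0:v0+110,u0:u0+120].astype(float)*1.6,0,255).astype(np.uint8)
cv2.imwrite("pics/s2.png",cv2.resize(a,None,fx=5,fy=5,interpolation=cv2.INTER_CUBIC))
for x in(0,4,8,11):
  for z in(0,-15,-25,-35): 
    q=np.linalg.inv(w["mount"])@[x,0,z,1];print(x,z,(w["fy"]*q[1]/q[2]+w["cy"]).round(1))
print(o["joint_pos"])
```

```text
tcp [282.6 210.4] [298. 347.]
top [283.6 201.1] [303. 301.]
bot [283.8 213.3] [304. 362.]
stop [317.2 218.5] [471. 388.]
start [292.2 247. ] [346. 530.]
0 0 235.2
0 -15 245.6
0 -25 253.4
0 -35 262.1
4 0 229.4
4 -15 239.3
4 -25 246.8
4 -35 255.2
8 0 223.4
8 -15 232.9
8 -25 240.1
8 -35 248.2
11 0 218.9
11 -15 228.1
11 -25 235.1
11 -35 242.9
[-0.11025267  0.35847982  1.53540448 -0.00205292  1.24679387  0.15538523]
```

View pics/s2.png

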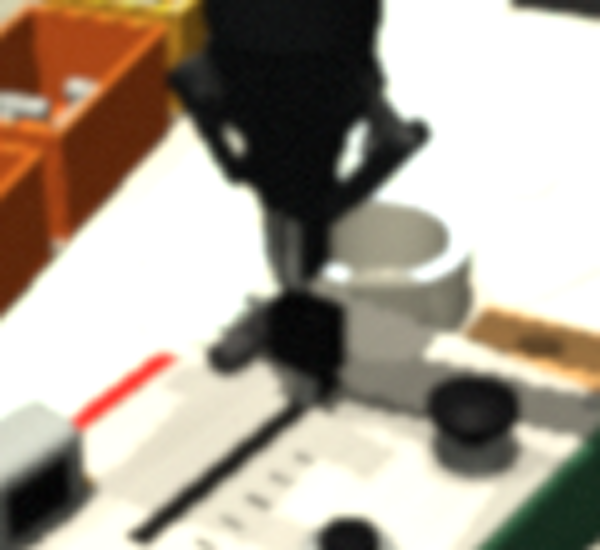

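The side view shows the tips just above the lever's top (crop (300,290)), with the lever still where it started at (305,335). So the real tips sit about 30 mm higher than the nominal TCP. I'll back off, lower about 25 mm and check with force.

Request:
{"name": "carry_out", "arguments": {
  "delta_pos": [
    [-15, 0, 0],
    [-30, 0, 0],
    [-45, -2, 0],
    [-45, -3, 0],
    [-45, -3, 8],
    [-45, -3, 16],
    [-45, -3, 22],
    [-45, -3, 22]
  ],
  "dr": [
    [0, 0, 0],
    [0, 0, 0],
    [0, 0, 0],
    [0, 0, 0],
    [0, 0, 0],
    [0, 0, 0],
    [0, 0, 0],
    [0, 0, 0]
  ],
  "hand": [-1, -1, -1, -1, -1, -1, -1, -1]
}}

```text
t: 4.7
tool_pos: [593.5, -23.4, 83.8]
tool_rot: [-2.494, -1.909, 0.005]
wrist_force: [0.6, 0.3, -0.5]
grip_width: 0.0
```

Run:
```python
from h import *
from workcell import observe,snapshot
rel(22,-90,86)
s=snapshot('side');w=snapshot('wrist')
a=np.clip(s["color"][141:251,223:343].astype(float)*1.6,0,255).astype(np.uint8)
a=cv2.resize(a,None,fx=3.5,fy=3.5,interpolation=cv2.INTER_CUBIC)
b=np.clip(w["color"][130:285,220:340].astype(float)*3,0,255).astype(np.uint8)
b=cv2.resize(b,None,fx=385/155,fy=385/155,interpolation=cv2.INTER_CUBIC)
cv2.imwrite("pics/s3.png",np.hstack([a,b[:385]]));print(a.shape,b.shape)
```

```text
at console [ 20.6 -91.5] z 83.8 F_console [0.49 0.44] -0.46 t 4.7
delta [ 1.5  1.3 -2.2] dr [-0.002  0.002  0.001]
(385, 420, 3) (385, 298, 3)
```

View pics/s3.png

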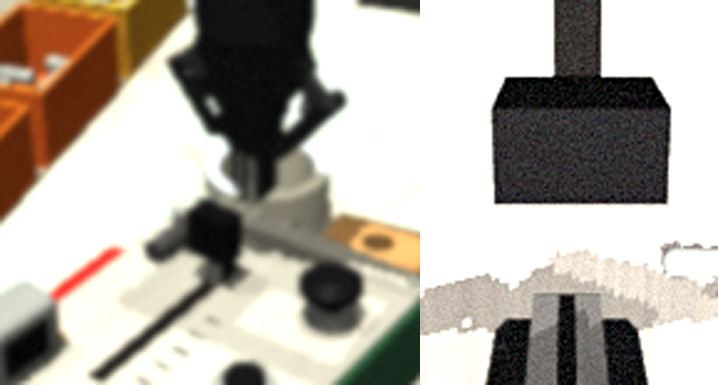

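The side view shows the tips' end at about (299,198) full-frame. The wrist view shows the lever clear ahead of the pads. I'll work out the tip height from these.

Run:
```python
from h import *
from workcell import observe
s=np.load("side.npy",allow_pickle=True).item();o=observe()
Ks=np.array([[s["fx"],0,s["cx"]],[0,s["fy"],s["cy"]],[0,0,1]])
for z in(83.8,95,105,115,125,135): print(z,cv2.projectPoints(np.array([[*o["tool_pos"][:2],z]]),s["rvec"],s["tvec"],Ks,None)[0].ravel().round(1))
```

```text
83.8 [295.  210.2]
95 [295.  206.3]
105 [295.  202.9]
115 [295.  199.3]
125 [295.  195.8]
135 [295.  192.2]
```

Request:
{"name": "carry_out", "arguments": {
  "delta_pos": [
    [0, 1, 2],
    [0, 1, 4],
    [0, 1, 6],
    [0, 1, 6]
  ],
  "dr": [
    [0, 0, 0],
    [0, 0, 0],
    [0, 0, 0],
    [0, 0, 0]
  ],
  "hand": [-1, -1, -1, -1]
}}

```text
t: 5.2
tool_pos: [595.6, -24.3, 79.5]
tool_rot: [2.494, 1.908, -0.002]
wrist_force: [-0.3, -0.6, 0.1]
grip_width: -0.4
```

```bash
python3 -c "
from h import *
rel(22,-70,78)"
```

```text
at console [ 22.9 -91.9] z 79.5 F_console [-0.15 -0.71] 0.1 t 5.2
delta [21.9 -0.9  1.4] dr [0.001 0.002 0.   ]
```

Request:
{"name": "carry_out", "arguments": {
  "delta_pos": [
    [5, 0, 0],
    [10, 0, 0],
    [15, 0, 0],
    [20, 0, 0],
    [25, 0, 0],
    [30, 0, 0],
    [35, 0, 0],
    [35, 0, 0]
  ],
  "dr": [
    [0, 0, 0],
    [0, 0, 0],
    [0, 0, 0],
    [0, 0, 0],
    [0, 0, 0],
    [0, 0, 0],
    [0, 0, 0],
    [0, 0, 0]
  ],
  "hand": [-1, -1, -1, -1, -1, -1, -1, -1]
}}

```text
t: 6.0
tool_pos: [605.3, 10.2, 79.7]
tool_rot: [2.493, 1.908, -0.0]
wrist_force: [0.5, 0.2, 0.1]
grip_width: 0.1
```

```bash
cat >> h.py <<'E'
def lever():
    from workcell import observe,snapshot
    rel(22,-91.9,78); o=observe(); s=snapshot("wrist"); g=cv2.GaussianBlur(cv2.cvtColor(s["color"],6),(3,3),0)
    ts=np.arange(-5,127,.5); out=[]
    for xc in(13,16,34,37):   # off the slot; shading jumps to near-black at grip front bottom edge
        px=[wproj(s,o,[xc,-63.5+t+9,97]) for t in ts]
        v=[g[int(round(p[1])),int(round(p[0]))] if 0<=p[1]<419 else 255 for p in px]
        k=[i for i in range(len(ts)) if v[i]<28]
        out.append((ts[max(k)] if k else None))
    print("lever t est",out)
E
python3 -c "
from h import *
lever()"
```

```text
at console [ 23.2 -56. ] z 79.7 F_console [0.48 0.31] 0.07 t 6.0
delta [-35.9  -1.2   1.8] dr [0.001 0.001 0.001]
lever t est [np.float64(27.5), np.float64(27.5), np.float64(27.5), np.float64(27.0)]
```

The lever moved to about 27 mm, so travel ≈ TCP y + 83.3, which matches an 11 mm half pad. Next is the first crest at 40.

Request:
{"name": "carry_out", "arguments": {
  "delta_pos": [
    [3, 0, 0],
    [6, 0, 0],
    [8, 0, 0],
    [10, 0, 0],
    [12, 0, 0],
    [13.5, 0, 0],
    [14, 0, 0],
    [14, 0, 0]
  ],
  "dr": [
    [0, 0, 0],
    [0, 0, 0],
    [0, 0, 0],
    [0, 0, 0],
    [0, 0, 0],
    [0, 0, 0],
    [0, 0, 0],
    [0, 0, 0]
  ],
  "hand": [-1, -1, -1, -1, -1, -1, -1, -1]
}}

```text
t: 6.85
tool_pos: [608.9, 23.7, 79.7]
tool_rot: [2.494, 1.908, 0.0]
wrist_force: [0.1, 0.7, 0.1]
grip_width: -0.0
```

```bash
python3 -c "
from h import *
lever()"
```

```text
at console [ 23.2 -42.1] z 79.7 F_console [-0.05  0.74] 0.06 t 6.85
delta [-49.8  -1.2   1.8] dr [0.001 0.001 0.   ]
lever t est [np.float64(41.0), np.float64(41.0), np.float64(41.0), np.float64(41.0)]
```

Request:
{"name": "carry_out", "arguments": {
  "delta_pos": [
    [0.7, 0, 0],
    [1.4, 0, 0],
    [1.4, 0, 0],
    [1.4, 0, 0]
  ],
  "dr": [
    [0, 0, 0],
    [0, 0, 0],
    [0, 0, 0],
    [0, 0, 0]
  ],
  "hand": [-1, -1, -1, -1]
}}

```text
t: 7.3
tool_pos: [609.1, 24.3, 79.8]
tool_rot: [2.494, 1.907, -0.001]
wrist_force: [-0.4, -1.0, -0.8]
grip_width: -0.2
```

```bash
python3 -c "
from h import *
lever()"
```

```text
at console [ 23.2 -41.4] z 79.8 F_console [-0.07 -1.08] -0.81 t 7.3
delta [-50.5  -1.2   1.8] dr [0.001 0.002 0.   ]
lever t est [np.float64(49.0), np.float64(49.5), np.float64(49.5), np.float64(49.0)]
```

First click: the lever reads 49.2. Next is notch 2, with its crest at TCP y ≈ -24.5.

Request:
{"name": "carry_out", "arguments": {
  "delta_pos": [
    [3, 0, 0],
    [6, 0, 0],
    [9, 0, 0],
    [11, 0, 0],
    [13, 0, 0],
    [15, 0, 0],
    [16.5, 0, 0],
    [16.5, 0, 0]
  ],
  "dr": [
    [0, 0, 0],
    [0, 0, 0],
    [0, 0, 0],
    [0, 0, 0],
    [0, 0, 0],
    [0, 0, 0],
    [0, 0, 0],
    [0, 0, 0]
  ],
  "hand": [-1, -1, -1, -1, -1, -1, -1, -1]
}}

```text
t: 8.15
tool_pos: [613.7, 41.1, 79.7]
tool_rot: [2.494, 1.908, 0.001]
wrist_force: [0.3, -0.8, 0.2]
grip_width: -0.0
```

```bash
python3 -c "
from h import *
lever()"
```

```text
at console [ 23.2 -24. ] z 79.7 F_console [ 0.46 -0.73] 0.18 t 8.15
delta [-67.9  -1.2   1.7] dr [0.001 0.    0.   ]
lever t est [np.float64(59.0), np.float64(59.0), np.float64(59.0), np.float64(59.0)]
```

Request:
{"name": "carry_out", "arguments": {
  "delta_pos": [
    [0.5, 0, 0],
    [1, 0, 0],
    [1, 0, 0],
    [1, 0, 0]
  ],
  "dr": [
    [0, 0, 0],
    [0, 0, 0],
    [0, 0, 0],
    [0, 0, 0]
  ],
  "hand": [-1, -1, -1, -1]
}}

```text
t: 8.6
tool_pos: [613.7, 41.2, 79.7]
tool_rot: [2.494, 1.907, -0.001]
wrist_force: [-0.9, 1.1, -0.1]
grip_width: 0.2
```

```bash
python3 -c "
from h import *
lever()"
```

```text
at console [ 23.2 -23.9] z 79.7 F_console [-1.18  0.78] -0.07 t 8.6
delta [-68.   -1.2   1.8] dr [0.001 0.002 0.   ]
lever t est [np.float64(60.0), np.float64(60.0), np.float64(59.5), np.float64(59.5)]
```

Request:
{"name": "carry_out", "arguments": {
  "delta_pos": [
    [0.5, 0, 0],
    [1, 0, 0],
    [1, 0, 0],
    [1, 0, 0]
  ],
  "dr": [
    [0, 0, 0],
    [0, 0, 0],
    [0, 0, 0],
    [0, 0, 0]
  ],
  "hand": [-1, -1, -1, -1]
}}

```text
t: 9.05
tool_pos: [614.0, 42.2, 79.7]
tool_rot: [2.494, 1.907, -0.001]
wrist_force: [-0.3, -0.0, -0.6]
grip_width: -0.1
```

```bash
python3 -c "
from h import *
lever()"
```

```text
at console [ 23.2 -22.9] z 79.7 F_console [-0.33 -0.11] -0.63 t 9.05
delta [-69.   -1.2   1.8] dr [0.001 0.002 0.   ]
lever t est [np.float64(67.5), np.float64(67.0), np.float64(67.5), np.float64(67.0)]
```

Second click: it reads 67.2. The third crest should come about 18 mm further on.

Request:
{"name": "carry_out", "arguments": {
  "delta_pos": [
    [4, 0, 0],
    [8, 0, 0],
    [10, 0, 0],
    [12, 0, 0],
    [14, 0, 0],
    [15.5, 0, 0],
    [16.5, 0, 0],
    [16.5, 0, 0]
  ],
  "dr": [
    [0, 0, 0],
    [0, 0, 0],
    [0, 0, 0],
    [0, 0, 0],
    [0, 0, 0],
    [0, 0, 0],
    [0, 0, 0],
    [0, 0, 0]
  ],
  "hand": [-1, -1, -1, -1, -1, -1, -1, -1]
}}

```text
t: 9.9
tool_pos: [618.5, 58.9, 79.7]
tool_rot: [2.494, 1.908, 0.0]
wrist_force: [-0.3, 0.3, -0.5]
grip_width: -0.0
```

```bash
python3 -c "
from h import *
lever()"
```

```text
at console [23.1 -5.6] z 79.7 F_console [-0.38  0.24] -0.46 t 9.9
delta [-86.3  -1.2   1.7] dr [0.001 0.001 0.001]
lever t est [np.float64(78.5), np.float64(78.5), np.float64(78.5), np.float64(78.5)]
```

Request:
{"name": "carry_out", "arguments": {
  "delta_pos": [
    [0.4, 0, 0],
    [0.8, 0, 0],
    [0.8, 0, 0],
    [0.8, 0, 0]
  ],
  "dr": [
    [0, 0, 0],
    [0, 0, 0],
    [0, 0, 0],
    [0, 0, 0]
  ],
  "hand": [-1, -1, -1, -1]
}}

```text
t: 10.35
tool_pos: [618.5, 58.8, 79.7]
tool_rot: [2.494, 1.907, -0.001]
wrist_force: [0.2, 0.5, 1.4]
grip_width: 0.4
```

```bash
python3 -c "
from h import *
lever()"
```

```text
at console [23.2 -5.7] z 79.7 F_console [0.05 0.55] 1.37 t 10.35
delta [-86.2  -1.2   1.8] dr [0.001 0.002 0.   ]
lever t est [np.float64(85.5), np.float64(85.5), np.float64(85.5), np.float64(85.5)]
```

Third click: it reads 85.5. I'll back off, raise and go over the start button.

Request:
{"name": "carry_out", "arguments": {
  "delta_pos": [
    [-10, 0, 0],
    [-20, 0, 0],
    [-20, 0, -40],
    [-20, 0, -80],
    [-20, 0, -80],
    [-20, 0, -80]
  ],
  "dr": [
    [0, 0, 0],
    [0, 0, 0],
    [0, 0, 0],
    [0, 0, 0],
    [0, 0, 0],
    [0, 0, 0]
  ],
  "hand": [-1, -1, -1, -1, -1, -1]
}}

```text
t: 11.0
tool_pos: [614.2, 38.7, 161.5]
tool_rot: [2.493, 1.905, 0.003]
wrist_force: [-0.1, 0.2, -0.4]
grip_width: 0.1
```

```bash
python3 -c "
from h import *
lever(); rel(-60,35,110)"
```

```text
at console [ 24.3 -26.2] z 161.5 F_console [-0.11  0.17] -0.38 t 11.0
delta [-65.6  -2.6  83.6] dr [ 0.005  0.001 -0.001]
lever t est [np.float64(85.0), np.float64(85.0), np.float64(85.0), np.float64(85.0)]
at console [ 22.8 -26.4] z 159.5 F_console [0.01 0.05] -0.22 t 11.05
delta [ 61.4 -82.9  49.3] dr [ 0.001  0.002 -0.001]
```

Request:
{"name": "carry_out", "arguments": {
  "delta_pos": [
    [0, -40, 0],
    [0, -83, 0],
    [30, -83, 0],
    [61, -83, 0],
    [61, -83, 25],
    [61, -83, 50],
    [61, -83, 50],
    [61, -83, 50]
  ],
  "dr": [
    [0, 0, 0],
    [0, 0, 0],
    [0, 0, 0],
    [0, 0, 0],
    [0, 0, 0],
    [0, 0, 0],
    [0, 0, 0],
    [0, 0, 0]
  ],
  "hand": [-1, -1, -1, -1, -1, -1, -1, -1]
}}

```text
t: 11.85
tool_pos: [547.4, 119.8, 107.7]
tool_rot: [-2.495, -1.908, 0.007]
wrist_force: [-0.4, 0.6, 0.9]
grip_width: 0.1
```

Run:
```python
from h import *
from workcell import observe,snapshot
rel(-60,35,90)
s=snapshot('side')
a=np.clip(s["color"][170:290,230:350].astype(float)*1.6,0,255).astype(np.uint8)
cv2.imwrite("pics/s4.png",cv2.resize(a,None,fx=4,fy=4,interpolation=cv2.INTER_CUBIC))
```

```text
at console [-61.4  34.6] z 107.7 F_console [-0.54  0.45] 0.93 t 11.85
delta [ 0.5  1.4 17.7] dr [-0.003  0.003 -0.   ]
```

View pics/s4.png

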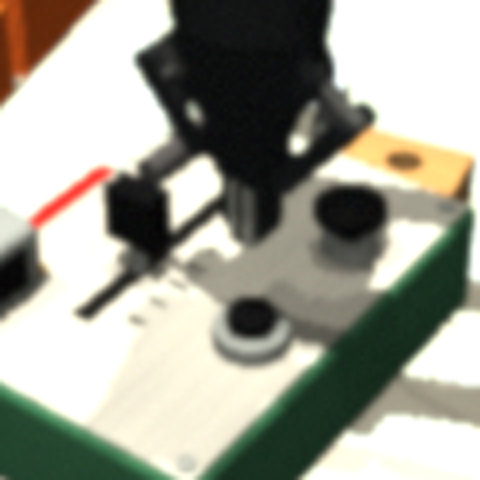

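The lever sits at the third tick (crop (137,215)). The tips (247,240) are well above the start button (252,315), so the real tip is about 38 mm above the nominal TCP. I'll descend under force watch.

Request:
{"name": "carry_out", "arguments": {
  "delta_pos": [
    [0.5, 1.2, 10],
    [0.5, 1.2, 20],
    [0.5, 1.2, 28],
    [0.5, 1.2, 34],
    [0.5, 1.2, 34]
  ],
  "dr": [
    [0, 0, 0],
    [0, 0, 0],
    [0, 0, 0],
    [0, 0, 0],
    [0, 0, 0]
  ],
  "hand": [-1, -1, -1, -1, -1]
}}

```text
t: 12.4
tool_pos: [549.2, 120.2, 74.0]
tool_rot: [2.495, 1.908, -0.005]
wrist_force: [-0.1, 0.7, 0.6]
grip_width: 0.1
```

Request:
{"name": "carry_out", "arguments": {
  "delta_pos": [
    [0, 0, 2],
    [0, 0, 4],
    [0, 0, 6],
    [0, 0, 6]
  ],
  "dr": [
    [0, 0, 0],
    [0, 0, 0],
    [0, 0, 0],
    [0, 0, 0]
  ],
  "hand": [-1, -1, -1, -1]
}}

```text
t: 12.8
tool_pos: [550.3, 120.3, 69.3]
tool_rot: [2.494, 1.907, -0.001]
wrist_force: [0.1, 0.2, 0.1]
grip_width: 0.1
```

Request:
{"name": "carry_out", "arguments": {
  "delta_pos": [
    [0, 0, 1.5],
    [0, 0, 3],
    [0, 0, 3]
  ],
  "dr": [
    [0, 0, 0],
    [0, 0, 0],
    [0, 0, 0]
  ],
  "hand": [-1, -1, -1]
}}

```text
t: 13.1
tool_pos: [550.2, 120.2, 66.2]
tool_rot: [2.494, 1.907, -0.002]
wrist_force: [-0.4, 0.8, 0.1]
grip_width: 0.1
```

Request:
{"name": "carry_out", "arguments": {
  "delta_pos": [
    [0, 0, 1.5],
    [0, 0, 3],
    [0, 0, 3]
  ],
  "dr": [
    [0, 0, 0],
    [0, 0, 0],
    [0, 0, 0]
  ],
  "hand": [-1, -1, -1]
}}

```text
t: 13.4
tool_pos: [550.2, 120.2, 63.2]
tool_rot: [2.494, 1.907, -0.002]
wrist_force: [-0.1, 0.5, -0.3]
grip_width: -0.0
```

Request:
{"name": "carry_out", "arguments": {
  "delta_pos": [
    [0, 0, 1.5],
    [0, 0, 3],
    [0, 0, 3]
  ],
  "dr": [
    [0, 0, 0],
    [0, 0, 0],
    [0, 0, 0]
  ],
  "hand": [-1, -1, -1]
}}

```text
t: 13.7
tool_pos: [550.1, 120.2, 60.2]
tool_rot: [2.494, 1.907, -0.002]
wrist_force: [-0.4, -0.5, -0.5]
grip_width: -0.0
```

Request:
{"name": "carry_out", "arguments": {
  "delta_pos": [
    [0, 0, 1.5],
    [0, 0, 3],
    [0, 0, 3]
  ],
  "dr": [
    [0, 0, 0],
    [0, 0, 0],
    [0, 0, 0]
  ],
  "hand": [-1, -1, -1]
}}

```text
t: 14.0
tool_pos: [550.5, 120.2, 57.6]
tool_rot: [2.494, 1.907, -0.001]
wrist_force: [-1.1, 0.2, 2.1]
grip_width: -0.2
```

Request:
{"name": "carry_out", "arguments": {
  "delta_pos": [
    [0, 0, 1.5],
    [0, 0, 3],
    [0, 0, 3]
  ],
  "dr": [
    [0, 0, 0],
    [0, 0, 0],
    [0, 0, 0]
  ],
  "hand": [-1, -1, -1]
}}

```text
t: 14.3
tool_pos: [550.5, 120.3, 54.6]
tool_rot: [2.494, 1.907, -0.001]
wrist_force: [-1.3, -0.1, 4.7]
grip_width: -0.2
```

Request:
{"name": "carry_out", "arguments": {
  "delta_pos": [
    [0, 0, 1.5],
    [0, 0, 3],
    [0, 0, 3]
  ],
  "dr": [
    [0, 0, 0],
    [0, 0, 0],
    [0, 0, 0]
  ],
  "hand": [-1, -1, -1]
}}

```text
t: 14.6
tool_pos: [550.7, 120.2, 53.7]
tool_rot: [2.493, 1.907, -0.001]
wrist_force: [-7.0, -0.5, 15.5]
grip_width: -0.1
```

The force jumped to 15.5 N after about 6 mm of travel, so the button is fully down. I'll retract.

Request:
{"name": "carry_out", "arguments": {
  "delta_pos": [
    [0, 0, 0],
    [0, 0, -10],
    [0, 0, -40],
    [0, 0, -80],
    [0, 0, -120],
    [0, 0, -120],
    [0, 0, -120]
  ],
  "dr": [
    [0, 0, 0],
    [0, 0, 0],
    [0, 0, 0],
    [0, 0, 0],
    [0, 0, 0],
    [0, 0, 0],
    [0, 0, 0]
  ],
  "hand": [-1, -1, -1, -1, -1, -1, -1]
}}

```text
t: 15.3
tool_pos: [551.3, 120.5, 172.5]
tool_rot: [2.493, 1.906, 0.003]
wrist_force: [-0.8, -1.0, 0.3]
grip_width: 0.4
```

Run:
```python
from h import *
from workcell import observe,snapshot
rel(-60,35,175)
s=snapshot('side');w=snapshot('wrist')
a=np.clip(s["color"][165:315,150:370].astype(float)*1.6,0,255).astype(np.uint8)
a=cv2.resize(a,None,fx=2,fy=2)
b=cv2.resize(w["color"],(400,300))
cv2.imwrite("pics/f.png",np.hstack([a,b]))
```

```text
at console [-57.8  36.3] z 172.5 F_console [-0.48 -1.2 ] 0.35 t 15.3
delta [-1.3 -2.2 -2.5] dr [0.004 0.001 0.   ]
```

View pics/f.png

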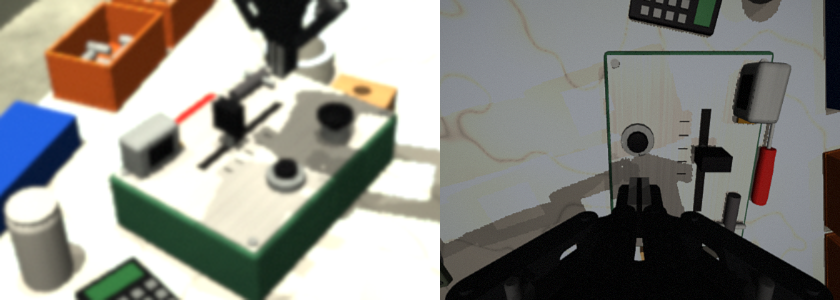

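The picture shows the lever by the third tick (wrist panel (712,158)), the start button up again at (637,138), and the stop and loose items where they were. The arm touches nothing, so I'll hand in.

```bash
python3 -c "
from workcell import order
print(order.close_job())"
```

```text
the job is handed in; nothing more can be done
None
```

I set the lever to the third notch, pressed the start button fully down and let it come back up, then handed the job in at about 15.5 s of robot time. No verdict is reported.

- **Lever:** I pushed it with the shut fingertips in small steps and checked it with the wrist camera after each click. It read about 49.2, 67.2 and 85.5 mm, and 85.0 mm after I backed off. The notches are at 49, 67 and 85 mm.
- **Start button:** It took about 6 mm of travel, with force rising through 4.7 N to a hard stop at 15.5 N. In the last picture it stands up again.
- **Final picture:** The lever is by the third tick, the stop button is up, the loose items look unmoved and the arm is clear of everything. I judged the buttons and loose items by eye only.

**Disagreement with the stated TCP:** the real fingertips sit about 38 mm higher than the stated TCP. Because of that, my first approach passed over the lever's top without moving it. I saw this in the wrist and side views, backed off, went lower and carried on.

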